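Sort the loose fruit into the fridge bins

TASK

Put the shopping away: take the loose orange, lemon, apple and banana from the counter and set each one in the clear fridge bin that already holds a fruit of its own kind, lying on the bin's floor in the free space beside that fruit, not on top of it. Fruit bruises, so put each one down and let go of it there rather than dropping it, and leave the yoghurt pot where it stands.

Things in the scene. Friction and masses are not known exactly. Their poses are not given: they have to be found in the camera images.
- orange: The loose orange on the counter (not the one in a bin): a ball 65 mm across and 63 mm high with a slightly flattened underside on which it sits without rolling, about 150 g. Origin: its centre, 31 mm above what it stands on; its heading does not matter.
- lemon: The loose lemon on the counter (not the one in a bin): yellow, 74 mm long (its x, a nub at each end), 50 mm across (its y), lying on a slightly flat belly, about 100 g. Origin: its centre, 25 mm above what it lies on; z up. Pinch it across y.
- apple: The loose red apple on the counter (not the one in a bin): round, 65 mm across, 60 mm high plus a short stem and leaf (they give no resistance), about 150 g, sitting on a flattened underside. Origin: its centre, 29 mm above what it stands on; its heading does not matter.
- banana: The loose banana on the counter (not the one in a bin): lies flat, 150 mm long along its x (stem at +x, dark tip at -x), 34 mm thick in the middle, which bulges to -y; both ends bend about 20 mm to +y. About 140 g. Origin: middle of the banana on its centreline, 17 mm above what it lies on; z up. Pinch it there across y.
- bin_orange: Fixed clear bin holding an orange; all bins alike: open tray, outside 180 (x) x 140 (y) x 50 mm high, walls and floor 3 mm, origin centre of underside, z up. The loose orange already there lies in the -x half, centre about 46 mm from the origin; the +x half is free, its middle 40 mm from the origin along +x. Small finger pull outside the -x end.
- bin_lemon: Fixed clear bin holding a lemon; all bins alike: open tray, outside 180 (x) x 140 (y) x 50 mm high, walls and floor 3 mm, origin centre of underside, z up. The loose lemon already there lies in the -x half, centre about 52 mm from the origin, its length along y; the +x half is free, its middle 40 mm from the origin along +x. Small finger pull outside the -x end.
- bin_apple: Fixed clear bin holding a red apple; all bins alike: open tray, outside 180 (x) x 140 (y) x 50 mm high, walls and floor 3 mm, origin centre of underside, z up. The loose apple already there lies in the -x half, centre about 46 mm from the origin; the +x half is free, its middle 40 mm from the origin along +x. Small finger pull outside the -x end.
- bin_banana: Fixed clear bin holding a banana; all bins alike: open tray, outside 180 (x) x 140 (y) x 50 mm high, walls and floor 3 mm, origin centre of underside, z up. The loose banana already there lies along the -y wall, its x along the bin's x, middle at y = -47 mm. The rest is free: a second one fits beside it, turned the same way with its middle at y = +20 mm (or reversed, at y = +30 mm).
- yoghurt: Bystander, to be left alone: a white and blue yoghurt pot standing among the fruit, 67 mm across at the rim and 66 mm high, about 170 g. Origin: centre of its underside.

How it is judged:
By the outcome, as a careful person would: the job done as asked, in the order asked, and still so for the second after the job is handed in, with the robot touching nothing.
It also fails if it takes over 106 s, if anything falls off the work surface, if the arm or the gripper's body presses on something with over 40 N, if the wrist force passes 120 N, or if a joint passes its speed limit or range.

ROBOT

A 7-joint arm with a two-finger parallel gripper is mounted at the origin on the work surface. World frame = base frame: x ahead of the robot, y to its left, z up, the work surface at z = 0. Lengths are in m, angles in rad, forces in N, time in s.
With the tool pointing down it reaches from about 0.4 to 0.85 m from the base axis. Payload 4.5 kg.
Tool frame: the origin (TCP) lies where the fingers leave the gripper's body, on its centre line; the fingertips stand 64 mm ahead of it and the grasp point (between the pads) lies 45 mm ahead of it (robot.grip_depth is the distance from the TCP to the grasp point, in m); z points along the fingers, y is the line along which they close (so a half turn about z gives the same grasp; the last joint's range is limited). The gripper opens to 88 mm and grips with 3 to 60 N. Pads are 18 mm wide; open, the fingers measure 123 mm over their backs; the gripper's body (75 mm by 187 mm) begins 45 mm behind the grasp point.
Start: joints at [-1.067, 0.689, -0.195, 1.565, 0.157, 0.902, -0.215], TCP at [0.283, 0.557, 0.303] pointing down, gripper open.
Joint ranges: [-3.01, 3.01], [-0.46, 2.08], [-1.47, 1.51], [0.13, 2.56], [-1, 4.14], [0.04, 2.09], [-2.66, 2.66]. Speed limits (rad/s): [2.57, 2.57, 3.14, 3.14, 3.14, 3.14, 3.14].

INTERFACE

Orientations are given as a 3x3 rotation matrix whose columns are the frame's x, y, z axes.
In Python, from plant import robot, optics, workorder gives the robot as it stands.
- The arm moves only by the shell command python3 -m handwheel 'ROWS'. ROWS is JSON, a list of rows, each a list of 3 entries, a list of its own where there are three numbers: the shift along the tool's x, y, z each as a share of 50 cm, from -1 to 1, then the turn, a rotation vector about the tool's x, y, z each as a share of 90 degrees, from -1 to 1, then the finger opening in mm, from 0 to 88.1. In form: [[[tx, ty, tz], [wx, wy, wz], hand], ...]. A call has exactly 10 rows; each row is the pose to reach, as a shift and turn from the pose commanded when the call began, along the tool's axes at that moment; what a row does not reach only later rows make up. A row lasts 1/10 s, in which the tool goes at most 50 mm and 8.59 degrees, less where a joint would pass 70% of its speed; a pose out of reach is approached as far as the arm can. A call with a number of a shift or a turn outside -1 to 1 is refused whole. A call with a gripper value outside its range is refused whole. The fingers move at their own pace and stop on an object; the grip force is fixed at half the most. Time passes only in rows, so rows that repeat a pose let the fingers close, or fill a call up. It gives the time, the measured TCP pose, the force, the opening and the grip force at its end, in the units of the state.
- robot.observe(): the state, without advancing time (a new reading comes with each control period).
- optics.snapshot(name): name is "scene" or "top"; returns (picture, depth): 400x640x3 uint8, red, green, blue; 400x640 float32, m along the optical axis (not along the pixel's ray), 0 where there is no reading.
- optics.camera_model(name): a dict with "K" (3x3 intrinsics, pixels), "extrinsics" (4x4, takes a point from camera to world coordinates). Camera axes: x right, y down, z forward; pixel columns grow to the right and rows downward; lengths in m; the calibration is good to about 2 mm. A picture is of the moment at which its call begins. camera_model takes no time and is no camera call.
- workorder.hand_in(): hands the job in; it is judged then, once.
The state is a dict: "time": time; "q": joint angles; "dq": joint speeds; "effort": joint torques, N m; "tcp_pos": TCP position; "orientation": TCP orientation; "contact_force": force on the tool from outside, world axes, zero at the start; "ft_torque": the same for the moment, N m; "width": finger opening in m; "grasp_force": force on a finger pad.
Only numpy, scipy, OpenCV 4.12 (cv2) and the standard library are available. Lean on these libraries where they do the work, as an engineer would, in place of code of your own. Each camera call takes 0.05 s, during which the arm holds its last target. There are 200 camera calls.

## Working session

There is one attempt and no reset: what is moved stays moved. The work goes in short steps, Python scripts to look and compute and a shell command to move; the robot and the scene stay as the last step left them, time stands still between calls to the robot, and variables do not carry over. Pictures are saved under pics/ and viewed, at most 14 in all, crops included, and the job is handed in when it is done.

```bash
ls; mkdir -p pics; python3 - <<'E'
from plant import robot, optics, workorder
import cv2,numpy as np
s=robot.observe();print(s['time'],s['tcp_pos'],s['orientation'],s['width'],robot.grip_depth)
for n in("scene","top"):
    p,d=optics.snapshot(n);cv2.imwrite(f"pics/{n}0.png",p[:,:,::-1]);np.savez(f"{n}0.npz",p=p,d=d)
    m=optics.camera_model(n);print(n,np.round(m["K"],1).tolist(),np.round(m["extrinsics"],3).tolist())
E
```

```text
pics
0.0 [0.28276365 0.55682489 0.30193158] [[-8.91695293e-01  4.52635668e-01 -6.75985589e-04]
 [ 4.52636150e-01  8.91693783e-01 -1.64692273e-03]
 [-1.42683820e-04 -1.77452876e-03 -9.99998415e-01]] 0.08810116725287294 0.0453
scene [[399.1, 0.0, 324.8], [0.0, 399.1, 196.2], [0.0, 0.0, 1.0]] [[0.516, 0.544, -0.662, 1.263], [0.856, -0.31, 0.412, -0.432], [0.019, -0.78, -0.626, 0.726], [0.0, 0.0, 0.0, 1.0]]
top [[476.2, 0.0, 319.9], [0.0, 476.2, 199.1], [0.0, 0.0, 1.0]] [[-0.018, -0.996, 0.089, 0.407], [-1.0, 0.019, 0.009, -0.003], [-0.011, -0.089, -0.996, 1.337], [0.0, 0.0, 0.0, 1.0]]
```

View pics/top0.png

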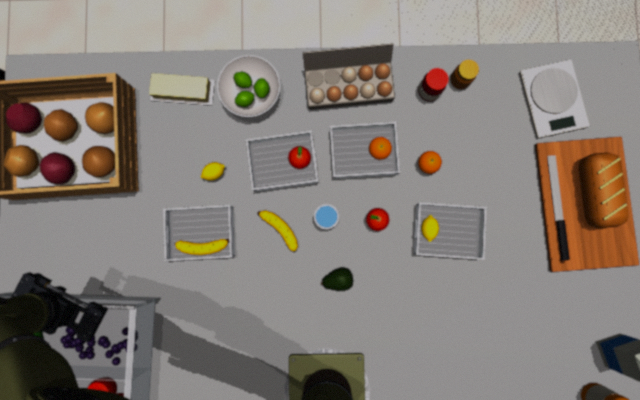

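View pics/scene0.png

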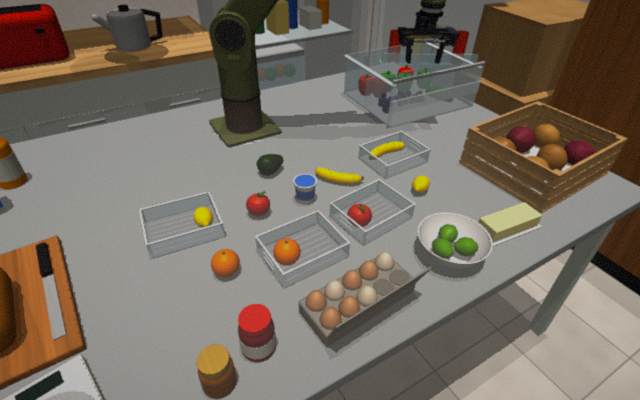

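Top view: the loose fruit are the lemon (213,171), banana (278,230), apple (377,219) and orange (430,162). The bins are at banana (198,233), apple (283,160), orange (365,150) and lemon (450,231), and the yoghurt is at (326,216).

```bash
cat > h.py <<'E'
import numpy as np,cv2
from plant import robot,optics,workorder
def ray(n,uv,z):
    m=optics.camera_model(n);E=np.array(m["extrinsics"]);d=E[:3,:3]@np.linalg.solve(np.array(m["K"]),[uv[0],uv[1],1.]);o=E[:3,3]
    return (o+d*(z-o[2])/d[2])[:2]
R={"orange":((5,18),160),"red":((0,4),150),"yellow":((20,34),140)}
def blobs(p,box,amin=80):
    u0,v0,u1,v1=box;h=cv2.cvtColor(p,cv2.COLOR_RGB2HSV);out=[]
    for k,((a,b),s) in R.items():
        m=cv2.inRange(h,(a,s,70),(b,255,255))
        if k=="red": m|=cv2.inRange(h,(172,s,70),(180,255,255))
        M=np.zeros_like(m);M[v0:v1,u0:u1]=m[v0:v1,u0:u1]
        M=cv2.morphologyEx(M,cv2.MORPH_CLOSE,np.ones((5,5)))
        for c in cv2.findContours(M,cv2.RETR_EXTERNAL,cv2.CHAIN_APPROX_NONE)[0]:
            if cv2.contourArea(c)>amin: out.append((k,c))
    return out
E
python3 - <<'E'
from h import *
f=np.load("top0.npz");p,d=f["p"],f["d"]
cv2.imwrite("pics/crop.png",cv2.resize(p[115:275,150:330,::-1],None,fx=4.2,fy=3.7*4.2/4.2,interpolation=cv2.INTER_CUBIC)) if 0 else None
for i,(u0,u1) in enumerate([(150,340),(325,515)]):
    cv2.imwrite(f"pics/c{i}.png",cv2.resize(p[115:265,u0:u1,::-1],None,fx=4,fy=4,interpolation=cv2.INTER_CUBIC))
for k,c in blobs(p,(140,115,510,275)):
    (cx,cy),(w,h),a=cv2.minAreaRect(c);m=cv2.moments(c);u=m['m10']/m['m00'],m['m01']/m['m00']
    z={"orange":.031,"red":.029,"yellow":.025 if max(w,h)<40 else .017}[k]
    P=[ray("top",x,z) for x in cv2.boxPoints(((cx,cy),(w,h),a))];e=[P[1]-P[0],P[2]-P[1]];e.sort(key=lambda v:-np.hypot(*v))
    print(k,np.round(u,1),"cent",ray("top",u,z).round(3),"box",ray("top",(cx,cy),z).round(3),"LxW",[round(float(np.hypot(*v)),3) for v in e],"ang",np.degrees(np.arctan2(e[0][1],e[0][0])).round(1),"z",d[int(u[1]),int(u[0])].round(3))
E
```

```text
orange [429.5 161.9] cent [ 0.621 -0.296] box [ 0.622 -0.296] LxW [0.062, 0.059] ang -64.4 z 1.289
orange [379.9 147.7] cent [ 0.664 -0.16 ] box [ 0.665 -0.161] LxW [0.061, 0.059] ang -91.2 z 1.289
red [377.1 219.2] cent [ 0.466 -0.147] box [ 0.466 -0.148] LxW [0.06, 0.06] ang -57.5 z 1.275
red [299.2 158.3] cent [0.639 0.064] box [0.641 0.063] LxW [0.059, 0.059] ang 179.1 z 1.292
yellow [201.  246.8] cent [0.399 0.34 ] box [0.399 0.34 ] LxW [0.145, 0.04] ang -89.6 z 1.297
yellow [429.8 227.9] cent [ 0.439 -0.291] box [ 0.439 -0.292] LxW [0.055, 0.054] ang -46.5 z 1.286
yellow [280.5 228.3] cent [0.446 0.119] box [0.447 0.12 ] LxW [0.146, 0.041] ang -137.9 z 1.301
yellow [212.3 171. ] cent [0.609 0.307] box [0.609 0.307] LxW [0.057, 0.056] ang -109.6 z 1.305
```

View pics/c0.png

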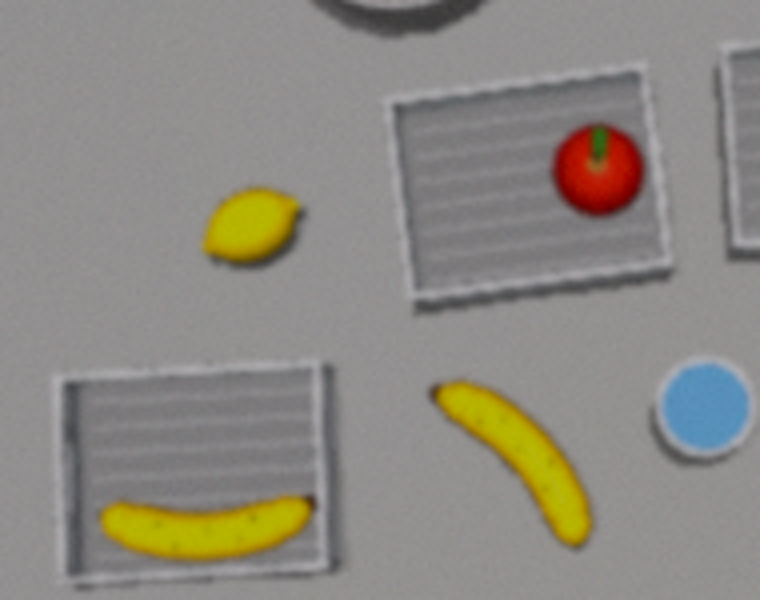

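View pics/c1.png

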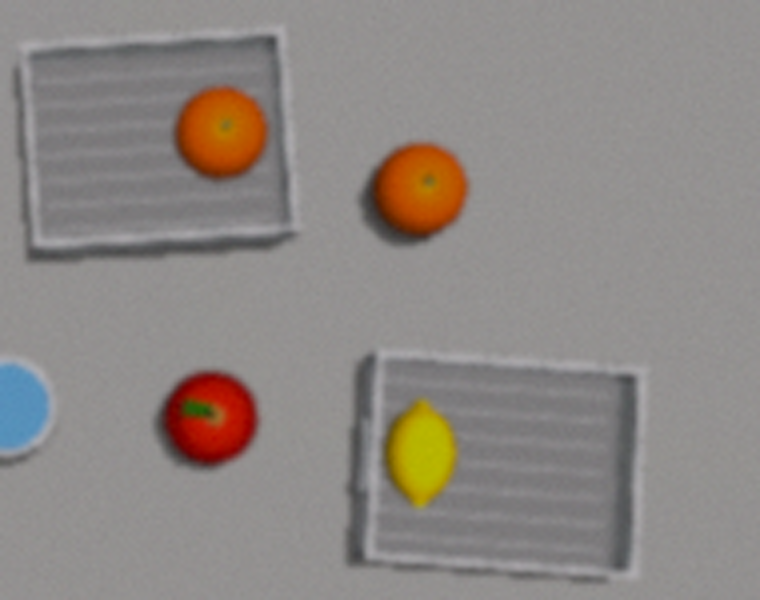

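The crops show the rim corners of all four bins clearly. The lemon's nubs are at (300,208) and (207,250) in crop 0. The banana's dark stem is at (436,392), and it bulges to the upper right. Next I compute the bin frames and targets.

```bash
cat > tg.py <<'E'
from h import *
C={"apple":(0,[(388,102),(645,70),(668,268),(415,300)],-1),"banana":(0,[(58,378),(324,364),(333,568),(70,580)],1),
"orange":(1,[(25,48),(283,32),(294,232),(36,244)],-1),"lemon":(1,[(378,354),(642,370),(634,574),(370,558)],1)}
px=lambda i,c:(c[0]/4+(150,325)[i]-.4,c[1]/4+115-.4)
B={}
for k,(i,cs,s) in C.items():   # s=1: bin +x = image right
    P=np.array([ray("top",px(i,c),.05) for c in cs])
    ex=s*((P[1]-P[0])+(P[2]-P[3]));ex/=np.hypot(*ex)
    B[k]=(P.mean(0),ex,np.array([-ex[1],ex[0]]),np.hypot(*(P[1]-P[0])),np.hypot(*(P[3]-P[0])))
ang=lambda v:np.degrees(np.arctan2(v[1],v[0]))
def go(x,y,zg,phi,flip=True):
    "zg: grasp point height, phi: closing-axis yaw deg"
    s=robot.observe();Rm=s["orientation"]=np.array(s["orientation"]);t=Rm.T@(np.array([x,y,zg+.0453])-s["tcp_pos"])
    d=phi-ang(Rm[:2,1]);d=(d+90)%180-90 if flip else (d+180)%360-180
    print("t",(t/.5).round(4),"wz",round(-d/90,4),"yaw now",ang(Rm[:2,1]).round(1),"q7",round(s["q"][6],2),"time",s["time"])
E
python3 - <<'E'
from tg import *
for k,b in B.items(): print(k,b[0].round(3),"x",ang(b[1]).round(1),"size",round(b[3],3),round(b[4],3),"free",(b[0]+.04*b[1]).round(3),"ban",(b[0]+.02*b[2]).round(3))
a,b=[ray("top",px(0,c),.025) for c in((300,208),(207,250))];print("lemon",((a+b)/2).round(3),ang(b-a).round(1),np.hypot(*(a-b)))
for k,u,z in(("lemon",(429.8,227.9),.028),("orange",(379.9,147.7),.034),("apple",(299.2,158.3),.032),("banana",(201,246.8),.02)):
    v=ray("top",u,z)-B[k][0];print(k,"fruit in bin",(v@B[k][1]).round(3),(v@B[k][2]).round(3))
from plant import optics
f=np.load("scene0.npz");print([(k,[int(x) for x in cv2.minEnclosingCircle(c)[0]],ray("scene",cv2.minEnclosingCircle(c)[0],.03).round(3)) for k,c in blobs(f["p"],(130,130,440,290))])
p=B["orange"][2];go(.621,-.296,.155,ang(p))
E
```

```text
apple [0.63  0.111] x 96.1 size 0.178 0.138 free [0.625 0.15 ] ban [0.61  0.109]
banana [0.437 0.338] x -88.2 size 0.181 0.137 free [0.439 0.298] ban [0.457 0.339]
orange [ 0.657 -0.116] x 92.0 size 0.178 0.136 free [ 0.655 -0.076] ban [ 0.637 -0.117]
lemon [ 0.431 -0.343] x -94.5 size 0.178 0.137 free [ 0.428 -0.383] ban [ 0.451 -0.344]
lemon [0.606 0.305] 113.5 0.07077631245217081
lemon fruit in bin -0.052 0.004
orange fruit in bin -0.044 -0.005
apple fruit in bin -0.047 -0.004
banana fruit in bin -0.002 -0.038
[('orange', [224, 262], array([ 0.62 , -0.297])), ('orange', [286, 250], array([ 0.658, -0.158])), ('red', [359, 214], array([0.636, 0.067])), ('red', [257, 203], array([ 0.461, -0.147])), ('yellow', [202, 216], array([ 0.439, -0.291])), ('yellow', [420, 183], array([0.615, 0.3  ])), ('yellow', [338, 174], array([0.455, 0.118])), ('yellow', [387, 148], array([0.414, 0.336]))]
t [-1.3753 -1.2144  0.2055] wz 0.6788 yaw now 63.1 q7 -0.22 time 0.1
```

```bash
python3 -m handwheel '[[[-0.69,-0.61,0],[0,0,0.68],88],[[-0.69,-0.61,0],[0,0,0.68],88],[[-0.69,-0.61,0],[0,0,0.68],88],[[-0.69,-0.61,0],[0,0,0.68],88],[[-0.69,-0.61,0],[0,0,0.68],88],[[-0.69,-0.61,0],[0,0,0.68],88],[[-0.69,-0.61,0],[0,0,0.68],88],[[-0.69,-0.61,0],[0,0,0.68],88],[[-0.69,-0.61,0],[0,0,0.68],88],[[-0.69,-0.61,0],[0,0,0.68],88]]'
python3 - <<'E'
from tg import *
go(.621,-.296,.155,ang(B["orange"][2]))
E
```

```text
time: 1.1
tcp_pos: [0.454, 0.1227, 0.3027]
orientation: [[-0.023, 1.0, 0.001], [1.0, 0.023, -0.003], [-0.003, 0.001, -1.0]]
contact_force: [0.4, 0.7, -0.1]
width: 0.0879
grasp_force: 0.0
t [-0.844   0.3148  0.2079] wz -0.0077 yaw now 1.3 q7 -0.29 time 1.1
```

```bash
python3 -m handwheel '[[[-0.844,0.315,0.208],[0,0,0],88],[[-0.844,0.315,0.208],[0,0,0],88],[[-0.844,0.315,0.208],[0,0,0],88],[[-0.844,0.315,0.208],[0,0,0],88],[[-0.844,0.315,0.208],[0,0,0],88],[[-0.844,0.315,0.208],[0,0,0],88],[[-0.844,0.315,0.208],[0,0,0],88],[[-0.844,0.315,0.208],[0,0,0],88],[[-0.844,0.315,0.208],[0,0,0],88],[[-0.844,0.315,0.208],[0,0,0],88]]'
python3 - <<'E'
from tg import *
for n in("scene","top"):
    p,d=optics.snapshot(n);cv2.imwrite(f"pics/{n}1.png",p[:,:,::-1])
    for k,c in blobs(p,(140,115,510,290)): 
        if k=="orange":print(n,ray(n,cv2.minEnclosingCircle(c)[0],.031).round(3))
go(.621,-.296,.033,ang(B["orange"][2]))
E
```

```text
time: 2.1
tcp_pos: [0.6234, -0.2936, 0.1968]
orientation: [[-0.027, 1.0, -0.001], [1.0, 0.027, -0.004], [-0.004, -0.001, -1.0]]
contact_force: [-0.2, -0.1, -0.4]
width: 0.088
grasp_force: 0.0
scene [ 0.621 -0.298]
scene [ 0.659 -0.159]
top [ 0.621 -0.292]
top [ 0.664 -0.16 ]
t [-0.0136 -0.0047  0.2379] wz -0.0032 yaw now 1.7 q7 0.37 time 2.2
```

```bash
python3 -m handwheel '[[[-0.008,-0.004,0.06],[0,0,0],88],[[-0.008,-0.004,0.12],[0,0,0],88],[[-0.008,-0.004,0.17],[0,0,0],88],[[-0.008,-0.004,0.21],[0,0,0],88],[[-0.008,-0.004,0.236],[0,0,0],88],[[-0.008,-0.004,0.236],[0,0,0],88],[[-0.008,-0.004,0.236],[0,0,0],45],[[-0.008,-0.004,0.236],[0,0,0],45],[[-0.008,-0.004,0.236],[0,0,0],45],[[-0.008,-0.004,0.236],[0,0,0],45]]'
```

```text
time: 3.2
tcp_pos: [0.6223, -0.2917, 0.0819]
orientation: [[-0.033, 0.999, 0.001], [0.999, 0.033, -0.0], [-0.0, 0.001, -1.0]]
contact_force: [-0.6, -0.4, 4.3]
width: 0.0635
grasp_force: 29.9
```

```bash
python3 - <<'E'
from tg import *
b=B["orange"];x=b[0]+.04*b[1];go(*x,.16,ang(b[2]))
E
```

```text
t [ 0.4291  0.0806 -0.2469] wz -0.0014 yaw now 1.9 q7 0.37 time 3.2
```

```bash
python3 -m handwheel '[[[0,0,-0.06],[0,0,0],45],[[0,0,-0.14],[0,0,0],45],[[0,0,-0.22],[0,0,0],45],[[0.09,0.02,-0.247],[0,0,0],45],[[0.18,0.04,-0.247],[0,0,0],45],[[0.27,0.06,-0.247],[0,0,0],45],[[0.35,0.08,-0.247],[0,0,0],45],[[0.41,0.081,-0.247],[0,0,0],45],[[0.43,0.081,-0.247],[0,0,0],45],[[0.43,0.081,-0.247],[0,0,0],45]]'
python3 - <<'E'
from tg import *
p,d=optics.snapshot("scene");cv2.imwrite("pics/s2.png",p[:,:,::-1])
b=B["orange"];x=b[0]+.04*b[1];go(*x,.085-.0453,ang(b[2]))
E
```

```text
time: 4.2
tcp_pos: [0.6552, -0.0734, 0.2041]
orientation: [[-0.036, 0.999, -0.001], [0.999, 0.036, 0.001], [0.001, -0.001, -1.0]]
contact_force: [0.4, -1.0, -2.0]
width: 0.0632
grasp_force: 29.8
t [0.001  0.0008 0.2384] wz -0.0013 yaw now 1.9 q7 0.09 time 4.25
```

View pics/s2.png

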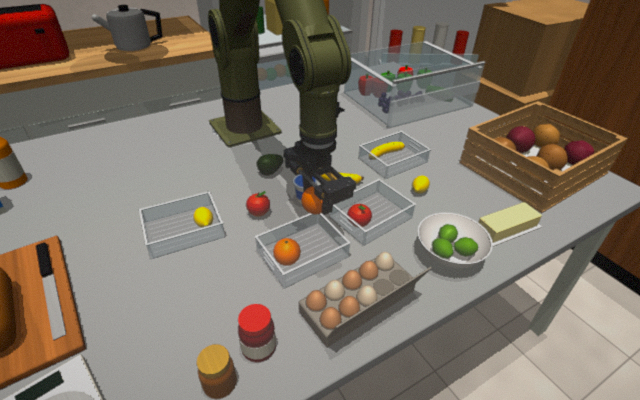

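The scene view shows the orange held at (313,202), above the free end of its bin.

```bash
python3 -m handwheel '[[[0,0,0.05],[0,0,0],45],[[0,0,0.1],[0,0,0],45],[[0,0,0.15],[0,0,0],45],[[0,0,0.19],[0,0,0],45],[[0,0,0.215],[0,0,0],45],[[0,0,0.222],[0,0,0],45],[[0,0,0.228],[0,0,0],45],[[0,0,0.232],[0,0,0],45],[[0,0,0.232],[0,0,0],45],[[0,0,0.232],[0,0,0],45]]'
python3 - <<'E'
from tg import *
s=robot.observe();print(s["tcp_pos"],s["contact_force"])
E
```

```text
time: 5.25
tcp_pos: [0.6558, -0.0753, 0.089]
orientation: [[-0.033, 0.999, 0.001], [0.999, 0.033, -0.0], [-0.0, 0.001, -1.0]]
contact_force: [1.1, -0.7, -1.4]
width: 0.0635
grasp_force: 29.9
[ 0.6557655  -0.07525156  0.08895161] [ 1.07499545 -0.70475698 -1.43274971]
```

```bash
python3 -m handwheel '[[[0,0,0.002],[0,0,0],45],[[0,0,0.004],[0,0,0],45],[[0,0,0.006],[0,0,0],45],[[0,0,0.008],[0,0,0],45],[[0,0,0.008],[0,0,0],45],[[0,0,0.008],[0,0,0],45],[[0,0,0.008],[0,0,0],45],[[0,0,0.008],[0,0,0],45],[[0,0,0.008],[0,0,0],45],[[0,0,0.008],[0,0,0],45]]'
```

```text
time: 6.25
tcp_pos: [0.6554, -0.0752, 0.0849]
orientation: [[-0.033, 0.999, 0.0], [0.999, 0.033, 0.0], [0.0, 0.0, -1.0]]
contact_force: [-2.7, 0.7, 5.9]
width: 0.0634
grasp_force: 29.9
```

```bash
python3 -m handwheel '[[[0,0,0],[0,0,0],66],[[0,0,0],[0,0,0],70],[[0,0,0],[0,0,0],74],[[0,0,0],[0,0,0],76],[[0,0,0],[0,0,0],76],[[0,0,-0.05],[0,0,0],76],[[0,0,-0.12],[0,0,0],76],[[0,0,-0.2],[0,0,0],76],[[0,0,-0.24],[0,0,0],88],[[0,0,-0.24],[0,0,0],88]]'
python3 - <<'E'
from tg import *
go(.607,.305,.155,113.5-90)
E
```

```text
time: 7.25
tcp_pos: [0.6573, -0.0756, 0.2078]
orientation: [[-0.033, 0.999, 0.007], [0.999, 0.033, -0.001], [-0.001, 0.007, -1.0]]
contact_force: [0.4, 0.4, 0.6]
width: 0.0876
grasp_force: 0.0
t [ 0.764  -0.0758  0.0138] wz -0.2403 yaw now 1.9 q7 0.09 time 7.25
```

```bash
python3 -m handwheel '[[[0.764,-0.076,0.01],[0,0,-0.24],88],[[0.764,-0.076,0.01],[0,0,-0.24],88],[[0.764,-0.076,0.01],[0,0,-0.24],88],[[0.764,-0.076,0.01],[0,0,-0.24],88],[[0.764,-0.076,0.01],[0,0,-0.24],88],[[0.764,-0.076,0.01],[0,0,-0.24],88],[[0.764,-0.076,0.01],[0,0,-0.24],88],[[0.764,-0.076,0.01],[0,0,-0.24],88],[[0.764,-0.076,0.01],[0,0,-0.24],88],[[0.764,-0.076,0.01],[0,0,-0.24],88]]'
python3 - <<'E'
from tg import *
for n in("scene","top"):
    p,d=optics.snapshot(n);cv2.imwrite(f"pics/{n}3.png",p[:,:,::-1])
    for k,c in blobs(p,(140,115,510,290)): 
        if k!="red":print(n,k,ray(n,cv2.minEnclosingCircle(c)[0],.034 if k=="orange" else .025).round(3))
go(.607,.305,.028,113.5-90)
E
```

```text
time: 8.25
tcp_pos: [0.6037, 0.3058, 0.1976]
orientation: [[-0.4, 0.916, -0.002], [0.916, 0.4, -0.001], [-0.0, -0.002, -1.0]]
contact_force: [-0.4, -1.5, 0.4]
width: 0.0878
grasp_force: 0.0
scene orange [ 0.662 -0.16 ]
scene orange [ 0.655 -0.08 ]
scene yellow [ 0.434 -0.291]
scene yellow [0.61  0.306]
scene yellow [0.45  0.122]
scene yellow [0.405 0.344]
top orange [ 0.656 -0.08 ]
top orange [ 0.663 -0.16 ]
top yellow [0.408 0.291]
top yellow [ 0.439 -0.292]
top yellow [0.44  0.127]
top yellow [0.616 0.298]
t [0.0027 0.0057 0.2498] wz -0.0015 yaw now 23.4 q7 -0.14 time 8.35
```

View pics/scene3.png

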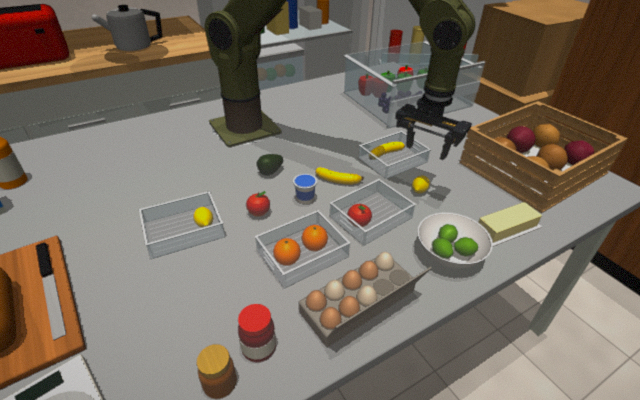

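The orange sits in its bin at (315,237), beside the other one. The gripper is above the lemon at (420,185).

```bash
python3 -m handwheel '[[[0.003,0.007,0.06],[0,0,0],88],[[0.003,0.007,0.12],[0,0,0],88],[[0.003,0.007,0.18],[0,0,0],88],[[0.003,0.007,0.22],[0,0,0],88],[[0.003,0.007,0.248],[0,0,0],88],[[0.003,0.007,0.248],[0,0,0],88],[[0.003,0.007,0.248],[0,0,0],35],[[0.003,0.007,0.248],[0,0,0],35],[[0.003,0.007,0.248],[0,0,0],35],[[0.003,0.007,0.248],[0,0,0],35]]'
python3 - <<'E'
from tg import *
b=B["lemon"];x=b[0]+.038*b[1];s=robot.observe();go(*s["tcp_pos"][:2],.175,23.4);go(*x,.175,ang(b[2]));print(x)
E
```

```text
time: 9.35
tcp_pos: [0.6078, 0.3083, 0.0762]
orientation: [[-0.399, 0.917, 0.001], [0.917, 0.399, 0.001], [0.0, 0.002, -1.0]]
contact_force: [-0.2, -0.4, -0.3]
width: 0.0586
grasp_force: 0.0
t [ 1.000e-04  4.000e-04 -2.882e-01] wz 0.0009 yaw now 23.5 q7 -0.15 time 9.35
t [-1.1201 -0.8789 -0.2898] wz 0.3112 yaw now 23.5 q7 -0.15 time 9.35
[ 0.42776968 -0.38059856]
```

```bash
python3 -m handwheel '[[[0,0,0],[0,0,0],35],[[0,0,0],[0,0,0],35],[[0,0,0],[0,0,0],35],[[0,0,0],[0,0,0],35],[[0,0,-0.04],[0,0,0],35],[[0,0,-0.1],[0,0,0],35],[[0,0,-0.18],[0,0,0],35],[[0,0,-0.26],[0,0,0],35],[[0,0,-0.288],[0,0,0],35],[[0,0,-0.288],[0,0,0],35]]'
```

```text
time: 10.35
tcp_pos: [0.6085, 0.3085, 0.2223]
orientation: [[-0.398, 0.917, 0.005], [0.917, 0.398, 0.003], [0.0, 0.005, -1.0]]
contact_force: [0.5, 0.3, -0.8]
width: 0.0481
grasp_force: 30.0
```

```bash
python3 -m handwheel '[[[-0.05,-0.04,0],[0,0,0.05],35],[[-0.12,-0.094,0],[0,0,0.1],35],[[-0.19,-0.15,0],[0,0,0.15],35],[[-0.26,-0.205,0],[0,0,0.2],35],[[-0.34,-0.267,0],[0,0,0.25],35],[[-0.42,-0.33,0],[0,0,0.31],35],[[-0.5,-0.393,0],[0,0,0.31],35],[[-0.58,-0.456,0],[0,0,0.31],35],[[-0.65,-0.51,0],[0,0,0.31],35],[[-0.7,-0.55,0],[0,0,0.31],35]]'
python3 - <<'E'
from tg import *
b=B["lemon"];x=b[0]+.038*b[1];go(*x,.135,ang(b[2]))
E
```

```text
time: 11.35
tcp_pos: [0.4918, -0.1262, 0.2177]
orientation: [[0.081, 0.997, -0.005], [0.997, -0.081, -0.001], [-0.001, -0.005, -1.0]]
contact_force: [-0.1, -0.5, -0.2]
width: 0.0483
grasp_force: 30.0
t [-0.5174 -0.0863  0.0758] wz -0.0012 yaw now -4.6 q7 0.09 time 11.35
```

```bash
python3 -m handwheel '[[[-0.08,-0.013,0],[0,0,0],35],[[-0.16,-0.026,0],[0,0,0],35],[[-0.24,-0.04,0],[0,0,0],35],[[-0.32,-0.053,0.02],[0,0,0],35],[[-0.4,-0.066,0.04],[0,0,0],35],[[-0.46,-0.077,0.06],[0,0,0],35],[[-0.5,-0.084,0.076],[0,0,0],35],[[-0.516,-0.086,0.076],[0,0,0],35],[[-0.516,-0.086,0.076],[0,0,0],35],[[-0.516,-0.086,0.076],[0,0,0],35]]'
python3 - <<'E'
from tg import *
p,d=optics.snapshot("scene");cv2.imwrite("pics/s4.png",p[100:300,90:390,::-1])
b=B["lemon"];x=b[0]+.038*b[1];go(*x,.0792-.0453,ang(b[2]))
E
```

```text
time: 12.35
tcp_pos: [0.4325, -0.3747, 0.1809]
orientation: [[0.075, 0.997, -0.0], [0.997, -0.075, 0.002], [0.002, -0.0, -1.0]]
contact_force: [-0.4, 0.3, -0.4]
width: 0.0481
grasp_force: 30.0
t [-0.0132 -0.009   0.2039] wz 0.0028 yaw now -4.3 q7 0.48 time 12.4
```

View pics/s4.png

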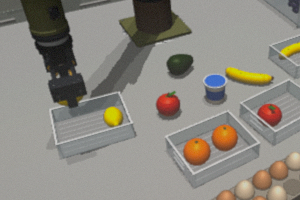

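The lemon is held above the free half of its bin, at about (65,100) in the crop. Lowering.

```bash
python3 -m handwheel '[[[-0.005,-0.004,0.04],[0,0,0],35],[[-0.01,-0.007,0.08],[0,0,0],35],[[-0.01,-0.007,0.12],[0,0,0],35],[[-0.01,-0.007,0.16],[0,0,0],35],[[-0.01,-0.007,0.185],[0,0,0],35],[[-0.01,-0.007,0.192],[0,0,0],35],[[-0.01,-0.007,0.197],[0,0,0],35],[[-0.01,-0.007,0.199],[0,0,0],35],[[-0.01,-0.007,0.199],[0,0,0],35],[[-0.01,-0.007,0.199],[0,0,0],35]]'
```

```text
time: 13.4
tcp_pos: [0.4283, -0.3814, 0.0823]
orientation: [[0.077, 0.997, 0.001], [0.997, -0.077, -0.001], [-0.001, 0.001, -1.0]]
contact_force: [-0.1, -0.1, -0.6]
width: 0.0481
grasp_force: 30.0
```

```bash
python3 -m handwheel '[[[0,0,0.002],[0,0,0],35],[[0,0,0.004],[0,0,0],35],[[0,0,0.006],[0,0,0],35],[[0,0,0.006],[0,0,0],35],[[0,0,0.006],[0,0,0],35],[[0,0,0.006],[0,0,0],35],[[0,0,0.006],[0,0,0],35],[[0,0,0.006],[0,0,0],35],[[0,0,0.006],[0,0,0],35],[[0,0,0.006],[0,0,0],35]]'
```

```text
time: 14.4
tcp_pos: [0.428, -0.3812, 0.0787]
orientation: [[0.077, 0.997, 0.0], [0.997, -0.077, 0.0], [0.0, 0.0, -1.0]]
contact_force: [0.1, -0.4, 1.8]
width: 0.048
grasp_force: 30.0
```

```bash
python3 -m handwheel '[[[0,0,0.001],[0,0,0],50],[[0,0,0.001],[0,0,0],54],[[0,0,0.001],[0,0,0],58],[[0,0,0.001],[0,0,0],62],[[0,0,0.001],[0,0,0],62],[[0,0,-0.04],[0,0,0],62],[[0,0,-0.12],[0,0,0],62],[[0,0,-0.2],[0,0,0],62],[[0,0,-0.24],[0,0,0],88],[[0,0,-0.24],[0,0,0],88]]'
python3 - <<'E'
from tg import *
go(.464,-.147,.155,ang(B["apple"][2]))
E
```

```text
time: 15.4
tcp_pos: [0.4293, -0.3823, 0.2018]
orientation: [[0.077, 0.997, 0.005], [0.997, -0.077, -0.004], [-0.003, 0.005, -1.0]]
contact_force: [-0.2, 0.2, 0.6]
width: 0.0761
grasp_force: 0.0
t [0.4745 0.0328 0.0015] wz -0.1169 yaw now -4.4 q7 0.49 time 15.4
```

```bash
python3 -m handwheel '[[[0.474,0.033,0],[0,0,-0.117],88],[[0.474,0.033,0],[0,0,-0.117],88],[[0.474,0.033,0],[0,0,-0.117],88],[[0.474,0.033,0],[0,0,-0.117],88],[[0.474,0.033,0],[0,0,-0.117],88],[[0.474,0.033,0],[0,0,-0.117],88],[[0.474,0.033,0],[0,0,-0.117],88],[[0.474,0.033,0],[0,0,-0.117],88],[[0.474,0.033,0],[0,0,-0.117],88],[[0.474,0.033,0],[0,0,-0.117],88]]'
python3 - <<'E'
from tg import *
for n in("scene","top"):
    p,d=optics.snapshot(n);cv2.imwrite(f"pics/{n}5.png",p[:,:,::-1])
    for k,c in blobs(p,(140,115,510,290)): 
        if k!="orange":print(n,k,ray(n,cv2.minEnclosingCircle(c)[0],.029 if k=="red" else .028).round(3))
go(.464,-.147,.032,ang(B["apple"][2]))
E
```

```text
time: 16.4
tcp_pos: [0.4624, -0.1476, 0.1986]
orientation: [[-0.104, 0.995, -0.0], [0.995, 0.104, -0.0], [-0.0, -0.0, -1.0]]
contact_force: [0.0, -0.6, 0.2]
width: 0.0882
grasp_force: 0.0
scene red [0.634 0.069]
scene red [ 0.46  -0.146]
scene yellow [ 0.429 -0.384]
scene yellow [ 0.436 -0.291]
scene yellow [0.453 0.12 ]
scene yellow [0.411 0.338]
top red [0.642 0.064]
top yellow [0.409 0.337]
top yellow [ 0.429 -0.384]
top yellow [0.438 0.128]
t [-1.000e-04  2.900e-03  2.427e-01] wz -0.0009 yaw now 6.0 q7 0.25 time 16.5
```

View pics/scene5.png

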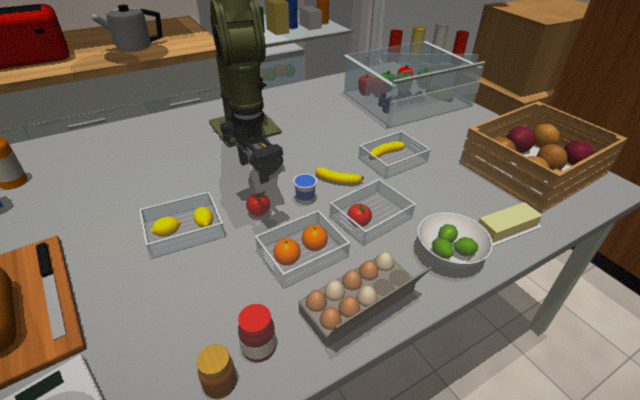

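The lemon lies in its bin at (165,227), beside the other one. The gripper is above the apple at (258,205).

```bash
python3 -m handwheel '[[[0,0.003,0.06],[0,0,0],88],[[0,0.003,0.12],[0,0,0],88],[[0,0.003,0.18],[0,0,0],88],[[0,0.003,0.22],[0,0,0],88],[[0,0.003,0.24],[0,0,0],88],[[0,0.003,0.24],[0,0,0],60],[[0,0.003,0.24],[0,0,0],45],[[0,0.003,0.24],[0,0,0],45],[[0,0.003,0.24],[0,0,0],45],[[0,0.003,0.24],[0,0,0],45]]'
python3 - <<'E'
from tg import *
b=B["apple"];x=b[0]+.04*b[1];go(*x,.165,ang(b[2]))
E
```

```text
time: 17.5
tcp_pos: [0.465, -0.1462, 0.0797]
orientation: [[-0.106, 0.994, 0.002], [0.994, 0.106, -0.0], [-0.001, 0.002, -1.0]]
contact_force: [0.3, -0.2, 7.1]
width: 0.0638
grasp_force: 30.0
t [ 0.5557  0.3825 -0.2607] wz 0.0002 yaw now 6.1 q7 0.23 time 17.5
```

```bash
python3 -m handwheel '[[[0,0,-0.06],[0,0,0],45],[[0,0,-0.14],[0,0,0],45],[[0,0,-0.22],[0,0,0],45],[[0.06,0.04,-0.26],[0,0,0],45],[[0.13,0.09,-0.26],[0,0,0],45],[[0.2,0.138,-0.26],[0,0,0],45],[[0.27,0.186,-0.26],[0,0,0],45],[[0.34,0.234,-0.26],[0,0,0],45],[[0.41,0.282,-0.26],[0,0,0],45],[[0.46,0.316,-0.26],[0,0,0],45]]'
python3 - <<'E'
from tg import *
b=B["apple"];x=b[0]+.04*b[1];go(*x,.135,ang(b[2]))
E
```

```text
time: 18.5
tcp_pos: [0.5972, 0.1032, 0.2087]
orientation: [[-0.109, 0.994, 0.0], [0.994, 0.109, 0.002], [0.002, 0.0, -1.0]]
contact_force: [-0.3, 0.1, -1.9]
width: 0.0633
grasp_force: 29.9
t [0.0877 0.0661 0.0569] wz 0.0021 yaw now 6.3 q7 -0.11 time 18.5
```

```bash
python3 -m handwheel '[[[0.04,0.03,0],[0,0,0],45],[[0.075,0.056,0.01],[0,0,0],45],[[0.087,0.065,0.04],[0,0,0],45],[[0.087,0.065,0.057],[0,0,0],45],[[0.087,0.065,0.057],[0,0,0],45],[[0.087,0.065,0.057],[0,0,0],45],[[0.087,0.065,0.057],[0,0,0],45],[[0.087,0.065,0.057],[0,0,0],45],[[0.087,0.065,0.057],[0,0,0],45],[[0.087,0.065,0.057],[0,0,0],45]]'
python3 - <<'E'
from tg import *
b=B["apple"];x=b[0]+.04*b[1];go(*x,.0827-.0453,ang(b[2]))
E
```

```text
time: 19.5
tcp_pos: [0.6246, 0.1461, 0.1805]
orientation: [[-0.106, 0.994, 0.0], [0.994, 0.106, 0.0], [0.0, 0.0, -1.0]]
contact_force: [0.2, 0.0, -1.8]
width: 0.0637
grasp_force: 29.9
t [0.0084 0.0022 0.1957] wz 0.0001 yaw now 6.1 q7 -0.16 time 19.5
```

```bash
python3 -m handwheel '[[[0.005,0.001,0.04],[0,0,0],45],[[0.008,0.002,0.08],[0,0,0],45],[[0.008,0.002,0.12],[0,0,0],45],[[0.008,0.002,0.155],[0,0,0],45],[[0.008,0.002,0.175],[0,0,0],45],[[0.008,0.002,0.184],[0,0,0],45],[[0.008,0.002,0.188],[0,0,0],45],[[0.008,0.002,0.19],[0,0,0],45],[[0.008,0.002,0.19],[0,0,0],45],[[0.008,0.002,0.19],[0,0,0],45]]'
```

```text
time: 20.5
tcp_pos: [0.6254, 0.1504, 0.0859]
orientation: [[-0.106, 0.994, 0.001], [0.994, 0.106, 0.0], [0.0, 0.001, -1.0]]
contact_force: [0.1, -0.9, -2.1]
width: 0.0636
grasp_force: 29.9
```

```bash
python3 -m handwheel '[[[0,0,0.002],[0,0,0],45],[[0,0,0.004],[0,0,0],45],[[0,0,0.006],[0,0,0],45],[[0,0,0.006],[0,0,0],45],[[0,0,0.006],[0,0,0],45],[[0,0,0.006],[0,0,0],45],[[0,0,0.006],[0,0,0],45],[[0,0,0.006],[0,0,0],45],[[0,0,0.006],[0,0,0],45],[[0,0,0.006],[0,0,0],45]]'
```

```text
time: 21.5
tcp_pos: [0.6252, 0.1504, 0.0828]
orientation: [[-0.106, 0.994, 0.0], [0.994, 0.106, 0.0], [0.0, 0.0, -1.0]]
contact_force: [-0.8, 0.3, 5.4]
width: 0.0635
grasp_force: 30.0
```

```bash
python3 -m handwheel '[[[0,0,0],[0,0,0],66],[[0,0,0],[0,0,0],70],[[0,0,0],[0,0,0],74],[[0,0,0],[0,0,0],76],[[0,0,0],[0,0,0],76],[[0,0,-0.05],[0,0,0],76],[[0,0,-0.12],[0,0,0],76],[[0,0,-0.2],[0,0,0],76],[[0,0,-0.24],[0,0,-0.08],60],[[0,0,-0.24],[0,0,-0.16],60]]'
python3 - <<'E'
from tg import *
go(.45,.116,.155,132.1,False)
E
```

```text
time: 22.5
tcp_pos: [0.6271, 0.1508, 0.206]
orientation: [[-0.355, 0.935, 0.007], [0.935, 0.355, 0.001], [-0.001, 0.007, -1.0]]
contact_force: [0.5, -0.6, -2.0]
width: 0.062
grasp_force: 0.0
t [ 0.0607 -0.3559  0.0089] wz -1.2367 yaw now 20.8 q7 0.02 time 22.5
```

```bash
python3 -m handwheel '[[[0.01,-0.04,0],[0,0,-0.09],60],[[0.02,-0.08,0],[0,0,-0.18],60],[[0.03,-0.12,0],[0,0,-0.27],60],[[0.04,-0.16,0],[0,0,-0.36],60],[[0.05,-0.2,0],[0,0,-0.45],60],[[0.06,-0.24,0],[0,0,-0.54],60],[[0.06,-0.28,0],[0,0,-0.63],60],[[0.06,-0.32,0],[0,0,-0.72],60],[[0.06,-0.35,0],[0,0,-0.81],60],[[0.061,-0.356,0],[0,0,-0.9],60]]'
python3 - <<'E'
from tg import *
for n in("scene","top"):
    p,d=optics.snapshot(n);cv2.imwrite(f"pics/{n}6.png",p[:,:,::-1])
    for k,c in blobs(p,(140,115,510,290)): print(n,k,ray(n,cv2.minEnclosingCircle(c)[0],{"yellow":.017}.get(k,.033)).round(3))
go(.45,.116,.155,132.1,False)
E
```

```text
time: 23.5
tcp_pos: [0.4459, 0.1154, 0.2023]
orientation: [[-0.979, -0.205, -0.002], [-0.205, 0.979, -0.002], [0.002, -0.001, -1.0]]
contact_force: [0.9, 0.4, 0.1]
width: 0.0599
grasp_force: 0.0
scene orange [ 0.661 -0.16 ]
scene orange [ 0.653 -0.079]
scene red [0.634 0.07 ]
scene red [0.625 0.149]
scene yellow [ 0.416 -0.383]
scene yellow [ 0.424 -0.289]
scene yellow [0.44  0.128]
scene yellow [0.398 0.351]
top orange [ 0.656 -0.08 ]
top orange [ 0.664 -0.16 ]
top red [0.626 0.149]
top red [0.642 0.064]
top yellow [0.411 0.34 ]
top yellow [ 0.429 -0.387]
top yellow [ 0.439 -0.294]
t [-0.0053 -0.0013  0.004 ] wz -0.3396 yaw now 101.5 q7 0.84 time 23.6
```

View pics/scene6.png

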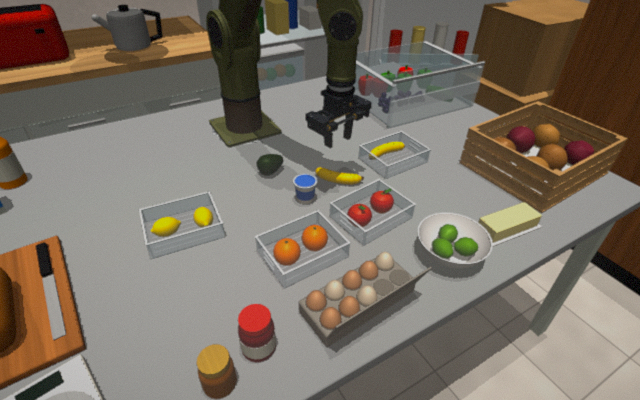

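The apple is in its bin at (382,202). The gripper is above the banana at (338,176).

```bash
python3 -m handwheel '[[[-0.004,-0.001,0],[0,0,-0.09],60],[[-0.004,-0.001,0],[0,0,-0.18],60],[[-0.004,-0.001,0],[0,0,-0.27],60],[[-0.004,-0.001,0],[0,0,-0.34],60],[[-0.004,-0.001,0.05],[0,0,-0.34],60],[[-0.004,-0.001,0.1],[0,0,-0.34],60],[[-0.004,-0.001,0.14],[0,0,-0.34],60],[[-0.004,-0.001,0.14],[0,0,-0.34],60],[[-0.004,-0.001,0.14],[0,0,-0.34],60],[[-0.004,-0.001,0.14],[0,0,-0.34],60]]'
python3 - <<'E'
from tg import *
p,d=optics.snapshot("scene");cv2.imwrite("pics/s7.png",cv2.resize(p[120:230,260:420,::-1],None,fx=4,fy=4))
go(.45,.116,.026,132.1,False)
E
```

```text
time: 24.6
tcp_pos: [0.4503, 0.1167, 0.133]
orientation: [[-0.743, -0.67, 0.002], [-0.67, 0.743, 0.001], [-0.002, -0.0, -1.0]]
contact_force: [0.2, 0.4, 0.3]
width: 0.0598
grasp_force: 0.0
t [ 0.0016 -0.0004  0.1237] wz -0.0006 yaw now 132.0 q7 1.06 time 24.65
```

View pics/s7.png

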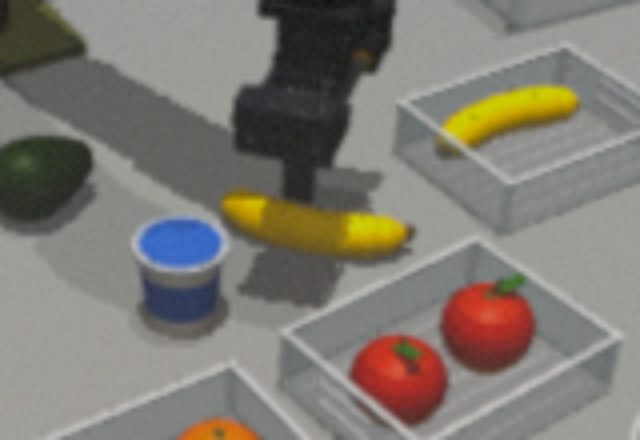

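The fingers are across the banana's middle (crop (300,190), banana middle about (315,225)) and clear of the yoghurt. Descending and closing.

```bash
python3 -m handwheel '[[[0.001,0,0.04],[0,0,0],60],[[0.001,0,0.08],[0,0,0],60],[[0.001,0,0.11],[0,0,0],60],[[0.001,0,0.122],[0,0,0],60],[[0.001,0,0.122],[0,0,0],60],[[0.001,0,0.122],[0,0,0],25],[[0.001,0,0.122],[0,0,0],25],[[0.001,0,0.122],[0,0,0],25],[[0.001,0,0.122],[0,0,0],25],[[0.001,0,0.122],[0,0,0],25]]'
python3 - <<'E'
from tg import *
b=B["banana"];x=b[0]+.019*b[2];go(*x,.155,132.1+(ang(b[1])-42.1),False)
E
```

```text
time: 25.65
tcp_pos: [0.4497, 0.1161, 0.0717]
orientation: [[-0.742, -0.67, 0.001], [-0.67, 0.742, 0.0], [-0.001, -0.0, -1.0]]
contact_force: [-0.2, -0.3, 5.9]
width: 0.0337
grasp_force: 29.8
t [-0.3086  0.3209 -0.257 ] wz 1.4483 yaw now 132.1 q7 0.84 time 25.65
```

```bash
python3 -m handwheel '[[[0,0,-0.04],[0,0,0],25],[[0,0,-0.1],[0,0,0],25],[[0,0,-0.17],[0,0,0],25],[[0,0,-0.24],[0,0,0.05],25],[[0,0,-0.257],[0,0,0.12],25],[[-0.04,0.04,-0.257],[0,0,0.2],25],[[-0.08,0.08,-0.257],[0,0,0.28],25],[[-0.12,0.12,-0.257],[0,0,0.36],25],[[-0.16,0.16,-0.257],[0,0,0.44],25],[[-0.2,0.2,-0.257],[0,0,0.5],25]]'
python3 - <<'E'
from tg import *
b=B["banana"];x=b[0]+.019*b[2];go(*x,.155,132.1+(ang(b[1])-42.1),False)
E
```

```text
time: 26.65
tcp_pos: [0.4561, 0.2581, 0.1995]
orientation: [[-0.998, 0.055, -0.001], [0.055, 0.998, -0.001], [0.001, -0.001, -1.0]]
contact_force: [0.2, 0.8, -1.0]
width: 0.0336
grasp_force: 29.8
t [ 0.0081  0.1606 -0.0017] wz 0.9455 yaw now 86.8 q7 0.43 time 26.65
```

```bash
python3 -m handwheel '[[[0,0.02,0],[0,0,0.08],25],[[0,0.05,0],[0,0,0.17],25],[[0.002,0.08,0],[0,0,0.26],25],[[0.004,0.11,0],[0,0,0.35],25],[[0.006,0.14,0],[0,0,0.44],25],[[0.008,0.16,0],[0,0,0.53],25],[[0.008,0.16,0],[0,0,0.62],25],[[0.008,0.16,0],[0,0,0.71],25],[[0.008,0.16,0],[0,0,0.8],25],[[0.008,0.16,0],[0,0,0.88],25]]'
python3 - <<'E'
from tg import *
b=B["banana"];x=b[0]+.019*b[2];go(*x,.095,132.1+(ang(b[1])-42.1),False)
E
```

```text
time: 27.65
tcp_pos: [0.456, 0.3371, 0.1994]
orientation: [[-0.132, 0.991, -0.001], [0.991, 0.132, -0.001], [-0.001, -0.001, -1.0]]
contact_force: [-0.3, 0.5, -1.6]
width: 0.0339
grasp_force: 29.8
t [0.0026 0.0015 0.1181] wz 0.065 yaw now 7.6 q7 -0.57 time 27.65
```

```bash
python3 -m handwheel '[[[0.002,0.001,0],[0,0,0.03],25],[[0.002,0.001,0],[0,0,0.065],25],[[0.002,0.001,0],[0,0,0.065],25],[[0.002,0.001,0.04],[0,0,0.065],25],[[0.002,0.001,0.08],[0,0,0.065],25],[[0.002,0.001,0.1],[0,0,0.065],25],[[0.002,0.001,0.1],[0,0,0.065],25],[[0.002,0.001,0.1],[0,0,0.065],25],[[0.002,0.001,0.1],[0,0,0.065],25],[[0.002,0.001,0.1],[0,0,0.065],25]]'
python3 - <<'E'
from tg import *
p,d=optics.snapshot("scene");q,d=optics.snapshot("top")
cv2.imwrite("pics/s8.png",np.hstack([cv2.resize(p[100:200,340:440,::-1],None,fx=4,fy=4),cv2.resize(q[190:290,140:240,::-1],None,fx=4,fy=4)]))
b=B["banana"];x=b[0]+.019*b[2];go(*x,.0747-.0453,132.1+(ang(b[1])-42.1),False)
E
```

```text
time: 28.65
tcp_pos: [0.4572, 0.3387, 0.1505]
orientation: [[-0.036, 0.999, 0.001], [0.999, 0.036, 0.001], [0.001, 0.001, -1.0]]
contact_force: [0.2, -0.0, -2.1]
width: 0.0333
grasp_force: 29.8
t [-0.0004 -0.0014  0.1512] wz 0.0035 yaw now 2.1 q7 -0.63 time 28.75
```

View pics/s8.png

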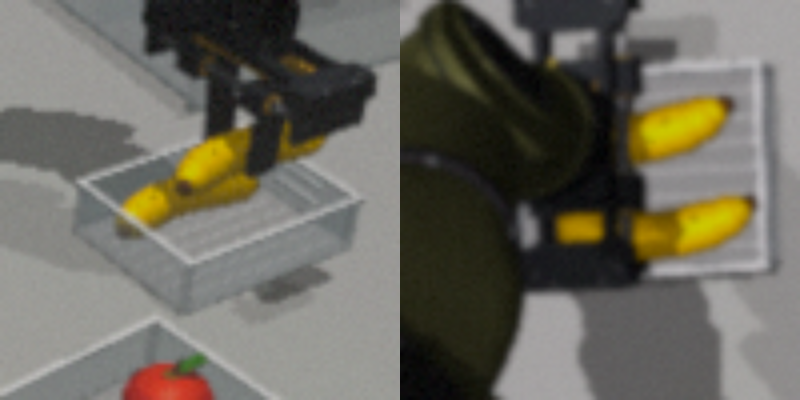

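The banana is held over its bin with the stem to the right, parallel to the one already there. Its stem end at (730,105) comes out inside the end wall after correcting for height. Lowering.

```bash
python3 -m handwheel '[[[0,-0.001,0.03],[0,0,0],25],[[0,-0.001,0.06],[0,0,0],25],[[0,-0.001,0.09],[0,0,0],25],[[0,-0.001,0.115],[0,0,0],25],[[0,-0.001,0.13],[0,0,0],25],[[0,-0.001,0.138],[0,0,0],25],[[0,-0.001,0.142],[0,0,0],25],[[0,-0.001,0.144],[0,0,0],25],[[0,-0.001,0.144],[0,0,0],25],[[0,-0.001,0.144],[0,0,0],25]]'
```

```text
time: 29.75
tcp_pos: [0.4566, 0.3386, 0.0782]
orientation: [[-0.036, 0.999, 0.001], [0.999, 0.036, 0.001], [0.001, 0.001, -1.0]]
contact_force: [0.1, 0.3, -0.2]
width: 0.0335
grasp_force: 29.8
```

```bash
python3 -m handwheel '[[[0,0,0.002],[0,0,0],25],[[0,0,0.004],[0,0,0],25],[[0,0,0.006],[0,0,0],25],[[0,0,0.006],[0,0,0],25],[[0,0,0.006],[0,0,0],25],[[0,0,0.006],[0,0,0],25],[[0,0,0.006],[0,0,0],25],[[0,0,0.006],[0,0,0],25],[[0,0,0.006],[0,0,0],25],[[0,0,0.006],[0,0,0],25]]'
```

```text
time: 30.75
tcp_pos: [0.4564, 0.3385, 0.0748]
orientation: [[-0.036, 0.999, 0.0], [0.999, 0.036, 0.0], [0.0, 0.0, -1.0]]
contact_force: [-0.3, -0.4, 1.6]
width: 0.0336
grasp_force: 29.8
```

Contact shows as a force rise from about -1.6 to +1.6 N. Releasing, then retreating upward.

```bash
python3 -m handwheel '[[[0,0,0.001],[0,0,0],36],[[0,0,0.001],[0,0,0],40],[[0,0,0.001],[0,0,0],44],[[0,0,0.001],[0,0,0],46],[[0,0,0.001],[0,0,0],46],[[0,0,-0.04],[0,0,0],46],[[0,0,-0.1],[0,0,0],46],[[0,0,-0.18],[0,0,0],46],[[0,0,-0.26],[0,0,0],46],[[0,0,-0.3],[0,0,0],46]]'
python3 -m handwheel '[[[-0.08,0,-0.1],[0,0,0],46],[[-0.16,0,-0.1],[0,0,0],46],[[-0.24,0,-0.1],[0,0,0],46],[[-0.32,0,-0.1],[0,0,0],46],[[-0.4,0,-0.1],[0,0,0],46],[[-0.45,0,-0.1],[0,0,0],46],[[-0.5,0,-0.1],[0,0,0],46],[[-0.5,0,-0.1],[0,0,0],46],[[-0.5,0,-0.1],[0,0,0],46],[[-0.5,0,-0.1],[0,0,0],46]]'
python3 - <<'E'
from tg import *
p,d=optics.snapshot("scene");q,d=optics.snapshot("top")
cv2.imwrite("pics/end.png",np.vstack([p[100:300,100:500,::-1],q[100:300,130:530,::-1]]))
print(robot.observe()["time"])
E
```

```text
time: 31.75
tcp_pos: [0.4573, 0.339, 0.228]
orientation: [[-0.036, 0.999, 0.004], [0.999, 0.036, 0.003], [0.003, 0.004, -1.0]]
contact_force: [-0.3, 0.4, -0.6]
width: 0.0462
grasp_force: 0.0
time: 32.75
tcp_pos: [0.4654, 0.0901, 0.2747]
orientation: [[-0.038, 0.999, 0.0], [0.999, 0.038, 0.001], [0.001, 0.0, -1.0]]
contact_force: [0.2, -0.6, -0.4]
width: 0.0462
grasp_force: 0.0
32.85
```

View pics/end.png

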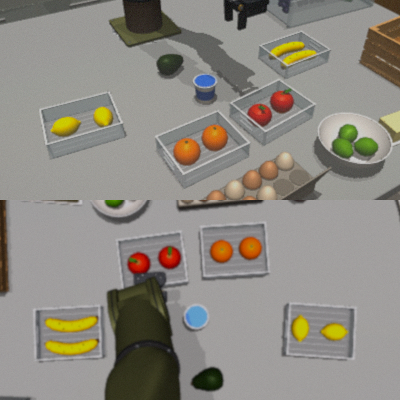

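Both views show each bin holding two of its own fruit side by side on the floor. The yoghurt is unmoved at (196,317) in the lower view, and the arm is clear.

```bash
python3 -c "
from plant import workorder
print(workorder.hand_in())"
```

```text
the job is handed in; nothing more can be done
None
```

The orange, lemon, apple and banana are each lying in their own bin beside the matching fruit, put down gently in the order asked; the yoghurt was left alone, and the job was handed in at about 33 s, though no verdict was returned.

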